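# Block the infrared beam through the enclosure's access window

## Task

The alignment beam is to be used alone, so block the infrared one: reach down through the yellow-edged access window in the lid of the laser enclosure and press the red shutter lever gently all the way down to its stop with the fingertips, then withdraw. Do not touch the enclosure or its window frame on the way in or out. Leave the blue shutter lever up, and leave the lens tube, the driver and the mounted mirror standing or lying where they are.

Things in the scene. Friction and masses are not known exactly. Their poses are not given: they have to be found in the camera images.
- enclosure: Fixed laser enclosure, box 280 (its x) x 440 (y) x 145 mm (z): amber clear walls, black on the robot's side (-x). Origin: centre of its underside, on the table. Its black lid (5 mm thick, top face 145 mm above the table) has one central window, 90 mm along x by 200 mm along y, with a yellow trim 5 mm wide standing 2 mm above the lid. The shutters inside share its yaw.
- window (a point): Centre of the window opening, level with the lid's top face (145 mm above the table). The opening reaches 45 mm to either side along the enclosure's x and 100 mm along its y.
- red_shutter: Infrared beam's shutter, fixed under the window: lever on a grey upright plate on a post. Origin on the table under the lever's pivot (112 mm up, axis along x). The lever reaches to +y, its red paddle's middle 48 mm from the pivot; nothing stands under the paddle. Plate: x 16 to 24, y -22 to 22, top 125 mm up. Red and blue may be in either place, their paddles about 110 mm apart along y.
- red_lever (a joint): Red lever's angle, rad: 0 = fully up (paddle 0.36 rad above level), grows as it is pressed down, 0.46 = stop, fully down (0.10 rad below level; its blade then covers the beam aperture). It starts near the top. Stiff pivot, no spring: pressing the paddle takes about 3 N until the stop, and the lever stays where it is left.
- red_paddle (a point): Middle of the upper face of the red paddle (22 mm along the shutter's x, 28 mm along its y, 5 mm thick). It is 132 mm above the table with the lever fully up and 111 mm at the stop, and moves about 4 mm outward (+y) on the way down.
- blue_paddle (a point): Middle of the upper face of the blue paddle of the other shutter, same shape and size.
- blue_lever (a joint): Angle of the blue lever, as for the red one; it starts near 0 (up) and is to stay up.
- lens_tube: Loose black lens tube with a white cap, 31 mm diameter, 26 mm high, standing on the lid beyond the window's end on the enclosure's +y side. Origin: centre of its underside.
- driver: Loose driver with an orange handle, about 150 mm long, lying on the lid beyond the window's end on the enclosure's -y side. Its x axis runs along the shaft.
- mirror: Loose mirror mount on a steel pedestal, 94 mm high, foot 32 mm diameter, standing on the table outside the enclosure, beyond its -y end. Origin: centre of its underside.
Not all that is in view belongs to the job. What is shaped like the red_shutter but green or pink is not meant. Leave any orange or turquoise look-alike of the part that bears blue_paddle alone.

How it is judged:
By the outcome, as a careful person would: the job done as asked, in the order asked, and still so for the second after the job is handed in, with the robot touching nothing.
It also fails if it takes over 35 s, if anything falls off the work surface, if the arm or the gripper's body presses on something with over 40 N, if the wrist force passes 120 N, or if a joint passes its speed limit or range.

## Robot

A 6-joint arm with a two-finger parallel gripper is mounted at the origin on the work surface. World frame = base frame: x ahead of the robot, y to its left, z up, the work surface at z = 0. Lengths are in m, angles in rad, forces in N, time in s.
With the tool pointing down it reaches from about 0.375 to 0.825 m from the base axis. Payload 5.5 kg.
Tool frame: the origin (TCP) lies on the centre line of the jaws, within the pads' length; the fingertips stand 8 mm ahead of it and the grasp point (between the pads) lies 11 mm behind it; z points along the fingers, x is the direction in which the jaws open and shut, and the axes are right-handed (so a half turn about z gives the same grasp; the last joint's range is limited). The gripper opens to 85 mm and grips with 20 to 120 N. Pads are 22 mm wide; open, the fingers measure 114 mm over their backs; the gripper's body (76 mm by 85 mm) begins 54 mm behind the grasp point. The pads swing forward as they close: fully open they stand 13 mm farther back than shut.
Start: joints at [1.216, 0.314, -0.047, 1.21, 0, 1.571], TCP at [0.208, 0.563, 0.239] pointing down, gripper open.
Joint ranges: [-2.67, 2.67], [-0.69, 1.73], [-1.03, 1.25], [-2.08, 2.16], [-1.42, 1.45], [-3.14, 3.14]. Speed limits (rad/s): [2.39, 2.39, 3.01, 3.14, 3.14, 3.14].

## Interface

Orientations are given as a 3x3 rotation matrix whose columns are the frame's x, y, z axes.
In Python, from workcell import robot gives the robot as it stands.
- The arm moves only by the tool play_rows, never from a script. Its argument "commands" is a list of rows, each an object of numbers: "rx", "ry", "rz": the turn, a rotation vector about the tool's x, y, z in rad; "dx", "dy", "dz": the shift along the tool's x, y, z in mm; "grip": the opening, from 0 (shut) to 1 (fully open). A call has 1 to 20 rows; each row is the pose to reach, as a shift and turn from the pose commanded when the call began, along the tool's axes at that moment; what a row does not reach only later rows make up. A row lasts 1/8 s, in which the tool goes at most 62.5 mm and 10.7 degrees, less where a joint would pass 70% of its speed; a pose out of reach is approached as far as the arm can. A call with a gripper value outside its range is refused whole. The fingers move at their own pace and stop on an object; the grip force is fixed at half the most. Time passes only in rows, so rows that repeat a pose let the fingers close. It gives the time, the measured TCP pose, the force and the opening at its end, in the units of the state.
- robot.observe(): the state, without advancing time (a new reading comes with each control period).
- robot.get_image(name): name is "scene" or "side" or "wrist"; returns a dict with "pixels" (384x512x3 uint8, red, green, blue), "fx", "fy", "cx", "cy" (pixels), "dist_coeffs" ([k1, k2, p1, p2, k3] as OpenCV has them; the pictures are not rectified), "R" (3x3) and "t" (3): a world point X has camera coordinates R X + t; the wrist camera has in their place "tool_from_camera" (4x4, takes a point from camera to tool coordinates, whose origin is the TCP and whose axes are the tool frame's). Camera axes: x right, y down, z forward; pixel columns grow to the right and rows downward; lengths in m; the calibration is good to about 2 mm. A picture is of the moment at which its call begins: read the wrist's pose just before it. There is no depth.
- robot.sign_off(): hands the job in, once; it reports no verdict.
The state is a dict: "clock": time; "joint_pos": joint angles; "qvel": joint speeds; "joint_torque": joint torques, N m; "position": TCP position; "tcp_rot": TCP orientation; "contact_force": force on the tool from outside, world axes, zero at the start; "ft_torque": the same for the moment, N m; "opening": finger opening in m.
Only numpy, scipy, OpenCV 4.12 (cv2) and the standard library are available. Lean on these libraries where they do the work, as an engineer would, in place of code of your own. Each camera call takes 0.05 s, during which the arm holds its last target. There are 200 camera calls.

## Working session

There is one attempt and no reset: what is moved stays moved. The work goes in short steps, Python scripts to look and compute and a tool call to move; the robot and the scene stay as the last step left them, time stands still between calls to the robot, and variables do not carry over. Pictures are saved under pics/ and viewed, about 8 in all and at most 12, crops included, and the job is handed in when it is done.

Besides the shell and the picture viewer there is one more tool, called after "Request:" as a command line: name --argument value ..., lists and objects as JSON in quotes. play_rows: Moves the arm, as the interface text tells. Its arguments: {"type":"object","properties":{"commands":{"type":"array"}},"required":["commands"]}

```bash
mkdir -p pics; cat > h.py <<'E'
import numpy as np, cv2, pickle
from workcell import robot
def snap(n,f):
    s=robot.observe(); im=robot.get_image(n); 
    if n=="wrist":
        T=np.array(im["tool_from_camera"]); Rt=np.array(s["tcp_rot"]); 
        Rc=Rt@T[:3,:3]; c=Rt@T[:3,3]+np.array(s["position"])
        im["R"]=Rc.T; im["t"]=-Rc.T@c
    pickle.dump(im,open(f"pics/{f}.pkl","wb")); cv2.imwrite(f"pics/{f}.png",cv2.cvtColor(im["pixels"],cv2.COLOR_RGB2BGR)); return im
def load(f): return pickle.load(open(f"pics/{f}.pkl","rb"))
def K(im): return np.array([[im["fx"],0,im["cx"]],[0,im["fy"],im["cy"]],[0,0,1.]])
def ray(im,uv):
    R=np.array(im["R"]);t=np.array(im["t"])
    p=cv2.undistortPoints(np.array(uv,float).reshape(-1,1,2),K(im),np.array(im["dist_coeffs"]))[:,0]
    d=np.c_[p,np.ones(len(p))]@R; return -R.T@t,d
def onz(im,uv,z):
    c,d=ray(im,uv); return c+d*((z-c[2])/d[:,2])[:,None]
def proj(im,X):
    R=np.array(im["R"]);t=np.array(im["t"],float)
    return cv2.projectPoints(np.array(X,float).reshape(-1,3),cv2.Rodrigues(R)[0],t,K(im),np.array(im["dist_coeffs"]))[0][:,0]
def tri(views):
    A=np.zeros((3,3));b=np.zeros(3)
    for im,uv in views:
        c,d=ray(im,[uv]);d=d[0]/np.linalg.norm(d[0]);P=np.eye(3)-np.outer(d,d);A+=P;b+=P@c
    X=np.linalg.solve(A,b); return X
E
python3 - <<'E'
from h import *
s=robot.observe();print({k:np.round(v,3).tolist() for k,v in s.items()})
a=snap("scene","scene0");b=snap("side","side0");snap("wrist","wrist0")
for i in(a,b):print(np.round(-np.array(i["R"]).T@np.array(i["t"]),3))
f=lambda n:cv2.imread(f"pics/{n}.png")
cv2.imwrite("pics/side_by.png",np.vstack([np.hstack([cv2.resize(f("scene0"),(400,300)),cv2.resize(f("side0"),(400,300))]),np.hstack([cv2.resize(f("wrist0"),(400,300)),np.zeros((300,400,3),np.uint8)])]))
E
```

```text
{'clock': 0.0, 'joint_pos': [1.216, 0.314, -0.048, 1.21, -0.0, 1.571], 'qvel': [-0.001, 0.001, -0.0, -0.001, 0.0, -0.0], 'joint_torque': [-0.002, -53.959, 33.975, 0.019, -0.0, -0.0], 'position': [0.208, 0.562, 0.238], 'tcp_rot': [[0.347, 0.938, -0.001], [0.938, -0.347, -0.002], [-0.002, 0.0, -1.0]], 'contact_force': [0.115, 0.602, -0.129], 'ft_torque': [0.056, -0.039, -0.008], 'opening': 0.085}
[0.811 0.651 0.81 ]
[ 0.136 -0.748  0.713]
```

View pics/side_by.png

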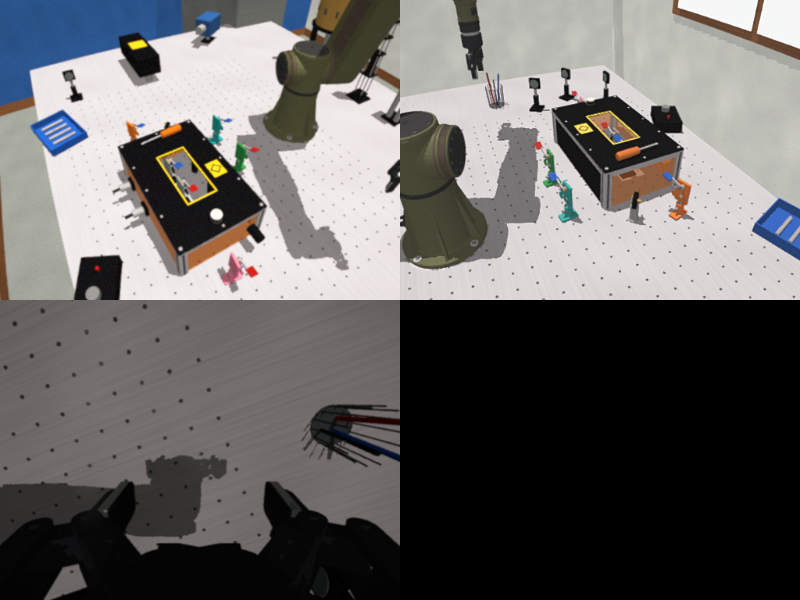

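The scene view (top left) shows the enclosure with the yellow window near (187,177) in the 400-px montage. The red paddle is at about (194,188) and the blue at (178,165), both inside the window. The green (240,152), pink (237,270), turquoise (215,128) and orange (132,128) shutters stand outside it. Next I measure the trim and enlarge the window.

```bash
python3 - <<'E'
from h import *
out=[]
for n in("scene0","side0"):
    im=load(n);hsv=cv2.cvtColor(im["pixels"],cv2.COLOR_RGB2HSV)
    m=cv2.inRange(hsv,(22,130,120),(34,255,255))
    cs,_=cv2.findContours(cv2.morphologyEx(m,cv2.MORPH_CLOSE,np.ones((3,3))),cv2.RETR_EXTERNAL,cv2.CHAIN_APPROX_NONE)
    c=max(cs,key=lambda c:cv2.contourArea(cv2.convexHull(c)))
    P=onz(im,c[:,0],.147)[:,:2].astype(np.float32)
    r=cv2.minAreaRect(P*1000);print(n,np.round(r[0],1),np.round(r[1],1),round(r[2],2))
    x,y,w,h=cv2.boundingRect(c);print(x,y,w,h)
    for nm,rs in dict(red=[((0,140,90),(7,255,255)),((174,140,90),(180,255,255))],blue=[((105,120,80),(125,255,255))]).items():
        mm=sum(cv2.inRange(hsv,*q) for q in rs)
        k,l,s,ce=cv2.connectedComponentsWithStats(mm)
        for i in range(1,k):
            if 15<s[i,4]<3000 : print(nm,s[i].tolist(),ce[i].round(1))
    cr=im["pixels"][y-10:y+h+10,x-10:x+w+10];out.append(cv2.resize(cr[...,::-1],(400,int(400*cr.shape[0]/cr.shape[1])),interpolation=cv2.INTER_CUBIC))
H=max(o.shape[0] for o in out)
cv2.imwrite("pics/crop1.png",np.hstack([cv2.copyMakeBorder(o,0,H-o.shape[0],0,0,cv2.BORDER_CONSTANT) for o in out]))
E
```

```text
scene0 [586.3 142.5] [103.5 215.7] 2.57
199 187 80 77
red [320, 188, 12, 7, 49] [325.8 191.2]
red [241, 236, 13, 10, 74] [247.  240.5]
red [121, 340, 7, 7, 37] [124.1 343.1]
red [315, 341, 15, 14, 116] [322.1 347.5]
blue [362, 0, 36, 39, 1083] [378.6  17.7]
blue [251, 14, 31, 33, 639] [267.7  27.7]
blue [39, 141, 73, 58, 1795] [ 75.4 169.3]
blue [288, 152, 9, 4, 22] [292.  153.5]
blue [177, 159, 8, 4, 20] [180.3 160.1]
blue [223, 207, 11, 8, 55] [228.  210.9]
side0 [582.5 138.7] [103.4 214.7] 2.52
238 142 70 43
red [220, 117, 6, 6, 28] [222.5 119.2]
red [257, 156, 10, 8, 53] [261.5 159.4]
red [172, 182, 10, 9, 61] [176.3 185.6]
blue [273, 172, 11, 10, 64] [278.  176.4]
blue [190, 220, 12, 12, 97] [195.1 225.5]
blue [336, 220, 13, 12, 82] [342.4 225.1]
blue [451, 254, 61, 79, 2545] [486.7 289.7]
```

View pics/crop1.png

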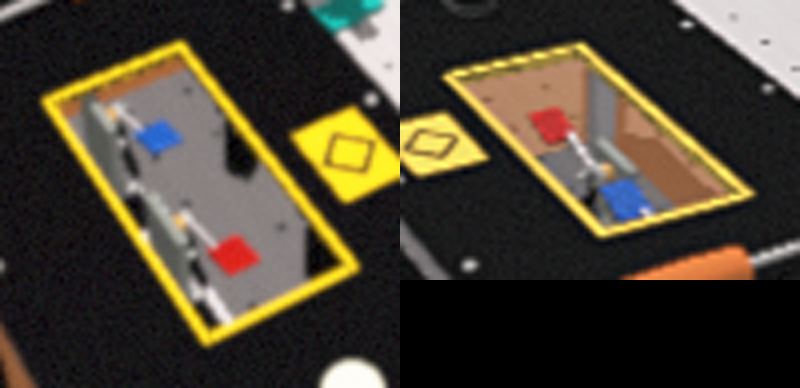

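Only one red and one blue paddle lie inside the window: red at scene (247,240) and side (261,159), blue at scene (228,211) and side (278,176). The green/pink and orange/turquoise shutters stand outside the enclosure, so these two are the ones meant. Now I triangulate them.

```bash
python3 - <<'E'
from h import *
a=load("scene0");b=load("side0")
w=np.array([.5844,.1406]);y=np.radians(2.55);Ri=np.array([[np.cos(y),np.sin(y)],[-np.sin(y),np.cos(y)]])
for n,p,q in(("red",(247,240.5),(261.5,159.4)),("blue",(228,210.9),(278,176.4))):
    X=tri([(a,p),(b,q)]);print(n,X.round(4),"encl",(Ri@(X[:2]-w)).round(4),"resid",proj(a,[X])[0]-p,proj(b,[X])[0]-q)
im=load("wrist0");print(np.array(im["tool_from_camera"]).round(3))
s=robot.observe();R=np.array(s["tcp_rot"]);t=np.array([.58,.10,.30])
print((R.T@(t-s["position"])*1000).round(1), np.degrees(np.arctan2(R[1,0],R[0,0])))
E
```

```text
red [0.5824 0.1907 0.1251] encl [0.0002 0.0502] resid [ 0.52756462 -0.02090635] [0.44327345 0.01280685]
blue [0.5826 0.0881 0.1277] encl [-0.0041 -0.0524] resid [0.61084639 0.00688687] [ 0.5880123  -0.01600488]
[[ 1.    -0.001 -0.     0.   ]
 [ 0.001  0.965  0.261 -0.067]
 [ 0.    -0.261  0.965 -0.134]
 [ 0.     0.     0.     1.   ]]
[-304.4  509.1  -61. ] 69.66978736046977
```

Both triangulate to plausible heights (0.125–0.128) at ±0.05 along the window. I move above it for a wrist view, jaws shut and jaw axis along the enclosure's y.

```bash
python3 - <<'E'
from h import *
s=robot.observe();R=np.array(s["tcp_rot"])
print((R.T@(np.array([.655,.17,.28])-s["position"])*1000).round(1))
E
```

```text
[-212.6  555.1  -41.1]
```

Request:
play_rows --commands '[{"dx":-20,"dy":50,"dz":-41,"rz":-0.1,"grip":0},{"dx":-40,"dy":100,"dz":-41,"rz":-0.2,"grip":0},{"dx":-60,"dy":150,"dz":-41,"rz":-0.3,"grip":0},{"dx":-80,"dy":205,"dz":-41,"rz":-0.4,"grip":0},{"dx":-100,"dy":260,"dz":-41,"rz":-0.4,"grip":0},{"dx":-122,"dy":315,"dz":-41,"rz":-0.4,"grip":0},{"dx":-143,"dy":370,"dz":-41,"rz":-0.4,"grip":0},{"dx":-164,"dy":425,"dz":-41,"rz":-0.4,"grip":0},{"dx":-185,"dy":480,"dz":-41,"rz":-0.4,"grip":0},{"dx":-205,"dy":530,"dz":-41,"rz":-0.4,"grip":0},{"dx":-213,"dy":555,"dz":-41,"rz":-0.4,"grip":0},{"dx":-213,"dy":555,"dz":-41,"rz":-0.4,"grip":0},{"dx":-213,"dy":555,"dz":-41,"rz":-0.4,"grip":0}]'

```text
schema error: expected keys rx, ry, rz, dx, dy, dz, grip
```

```bash
python3 - <<'E'
from h import *
im=snap("wrist","wrist1");s=robot.observe();print(s["clock"],np.round(s["position"],4),np.round(s["tcp_rot"],3).tolist(),np.round(s["joint_pos"],2),s["opening"],np.round(s["contact_force"],2))
E
```

```text
0.2 [0.2083 0.5623 0.2388] [[0.347, 0.938, -0.0], [0.938, -0.347, -0.001], [-0.001, -0.0, -1.0]] [ 1.22  0.31 -0.05  1.21  0.    1.57] 0.08565898851633083 [-0.32  0.1   0.05]
```

View pics/wrist1.png

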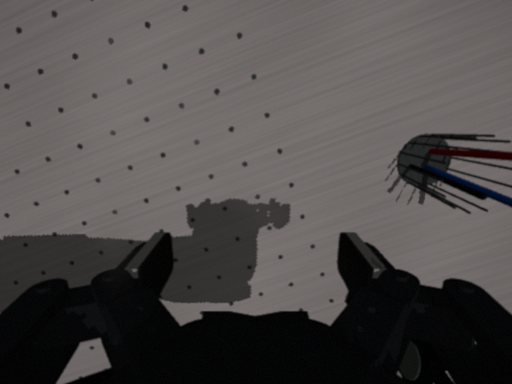

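The call was refused because every row needs all the keys, so the arm has not moved and the picture shows the start view. I resend it in full.

Request:
play_rows --commands '[{"rx":0,"ry":0,"dx":-20,"dy":50,"dz":-41,"rz":-0.1,"grip":0},{"rx":0,"ry":0,"dx":-40,"dy":100,"dz":-41,"rz":-0.2,"grip":0},{"rx":0,"ry":0,"dx":-60,"dy":150,"dz":-41,"rz":-0.3,"grip":0},{"rx":0,"ry":0,"dx":-80,"dy":205,"dz":-41,"rz":-0.4,"grip":0},{"rx":0,"ry":0,"dx":-100,"dy":260,"dz":-41,"rz":-0.4,"grip":0},{"rx":0,"ry":0,"dx":-122,"dy":315,"dz":-41,"rz":-0.4,"grip":0},{"rx":0,"ry":0,"dx":-143,"dy":370,"dz":-41,"rz":-0.4,"grip":0},{"rx":0,"ry":0,"dx":-164,"dy":425,"dz":-41,"rz":-0.4,"grip":0},{"rx":0,"ry":0,"dx":-185,"dy":480,"dz":-41,"rz":-0.4,"grip":0},{"rx":0,"ry":0,"dx":-205,"dy":530,"dz":-41,"rz":-0.4,"grip":0},{"rx":0,"ry":0,"dx":-213,"dy":555,"dz":-41,"rz":-0.4,"grip":0},{"rx":0,"ry":0,"dx":-213,"dy":555,"dz":-41,"rz":-0.4,"grip":0},{"rx":0,"ry":0,"dx":-213,"dy":555,"dz":-41,"rz":-0.4,"grip":0}]'

```text
clock: 1.82
position: [0.6543, 0.1704, 0.28]
tcp_rot: [[-0.045, 0.999, -0.001], [0.999, 0.045, 0.0], [0.0, -0.001, -1.0]]
contact_force: [-0.1, -0.8, -0.5]
opening: -0.0
```

```bash
python3 - <<'E'
from h import *
im=snap("wrist","wrist2");s=robot.observe();print(np.round(s["joint_pos"],2))
hsv=cv2.cvtColor(im["pixels"],cv2.COLOR_RGB2HSV)
m=cv2.inRange(hsv,(22,130,90),(34,255,255))
cs,_=cv2.findContours(cv2.morphologyEx(m,cv2.MORPH_CLOSE,np.ones((3,3))),cv2.RETR_EXTERNAL,cv2.CHAIN_APPROX_NONE)
c=max(cs,key=lambda c:cv2.contourArea(cv2.convexHull(c)))
r=cv2.minAreaRect((onz(im,c[:,0],.147)[:,:2]*1000).astype(np.float32));print(r,cv2.boundingRect(c))
for nm,rs in dict(red=[((0,140,60),(7,255,255)),((174,140,60),(180,255,255))],blue=[((105,120,60),(125,255,255))]).items():
    mm=sum(cv2.inRange(hsv,*q) for q in rs)
    k,l,st,ce=cv2.connectedComponentsWithStats(mm)
    for i in range(1,k):
        if st[i,4]>100:
            cc=max(cv2.findContours((l==i).astype(np.uint8),0,1)[0],key=len)
            print(nm,st[i].tolist(),ce[i].round(1),onz(im,[ce[i]],.13).round(4),cv2.minAreaRect((onz(im,cc[:,0],.13)[:,:2]*1000).astype(np.float32)))
E
```

```text
[0.26 0.46 0.25 1.37 0.   0.21]
((585.2395629882812, 143.39834594726562), (100.88742065429688, 210.43251037597656), 2.187251091003418) (111, 53, 235, 114)
red [265, 101, 28, 23, 573] [278.5 111.8] [[0.5826 0.191  0.13  ]] ((582.835205078125, 190.85910034179688), (21.024797439575195, 26.77195167541504), 2.564826726913452)
blue [167, 96, 21, 23, 332] [180.  106.1] [[0.5814 0.0934 0.13  ]] ((582.4697875976562, 91.02114868164062), (20.850536346435547, 19.692468643188477), 2.4729576110839844)
```

View pics/wrist2.png

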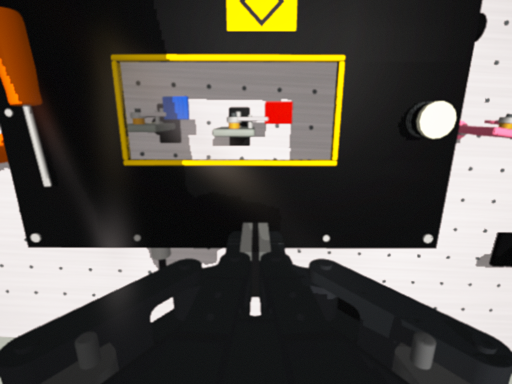

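The wrist view shows red at (278,112), blue at (180,106), lens tube at (435,120), driver on the left, and shut fingertips at (257,225). Red lies at (0.583, 0.191), which agrees with the two-view triangulation. I go over the paddle, aiming slightly outward at y 0.195, and descend to just above it.

Request:
play_rows --commands '[{"rx":0,"ry":0,"rz":0,"dx":14,"dy":-35,"dz":0,"grip":0},{"rx":0,"ry":0,"rz":0,"dx":28,"dy":-70,"dz":0,"grip":0},{"rx":0,"ry":0,"rz":0,"dx":28,"dy":-70,"dz":0,"grip":0},{"rx":0,"ry":0,"rz":0,"dx":28,"dy":-70,"dz":30,"grip":0},{"rx":0,"ry":0,"rz":0,"dx":28,"dy":-70,"dz":60,"grip":0},{"rx":0,"ry":0,"rz":0,"dx":28,"dy":-70,"dz":85,"grip":0},{"rx":0,"ry":0,"rz":0,"dx":28,"dy":-70,"dz":105,"grip":0},{"rx":0,"ry":0,"rz":0,"dx":28,"dy":-70,"dz":115,"grip":0},{"rx":0,"ry":0,"rz":0,"dx":28,"dy":-70,"dz":120,"grip":0},{"rx":0,"ry":0,"rz":0,"dx":28,"dy":-70,"dz":120,"grip":0}]'

```text
clock: 3.12
position: [0.584, 0.195, 0.1606]
tcp_rot: [[-0.045, 0.999, 0.001], [0.999, 0.045, 0.0], [0.0, 0.001, -1.0]]
contact_force: [0.3, 0.1, 0.2]
opening: -0.0003
```

```bash
python3 - <<'E'
from h import *
s=robot.observe();p=np.array(s["position"]);R=np.array(s["tcp_rot"]);print(p,np.round(s["contact_force"],2))
a=snap("scene","scene1");b=snap("side","side1");w=snap("wrist","wrist3")
print("tip px",proj(a,[p+R[:,2]*.008]),proj(b,[p+R[:,2]*.008]))
o=[a["pixels"][150:290,160:320],b["pixels"][80:220,200:360]]
cv2.imwrite("pics/c3.png",np.hstack([cv2.resize(q[...,::-1],(400,350),interpolation=2) for q in o]))
E
```

```text
[0.58396601 0.19504936 0.16064953] [0.33 0.09 0.19]
tip px [[247.62820451 234.82392088]] [[261.98058079 149.92442035]]
```

View pics/c3.png

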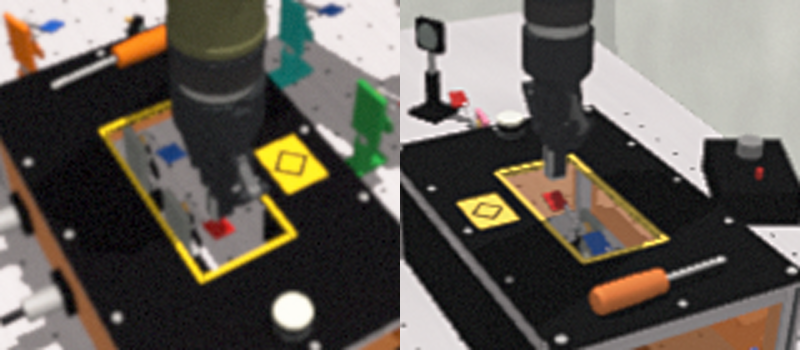

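The shut fingertips hang just above the red paddle, clear of the frame, tube and driver. I press slowly.

Request:
play_rows --commands '[{"rx":0,"ry":0,"rz":0,"dx":0,"dy":0,"dz":5,"grip":0},{"rx":0,"ry":0,"rz":0,"dx":0,"dy":0,"dz":10,"grip":0},{"rx":0,"ry":0,"rz":0,"dx":0,"dy":0,"dz":15,"grip":0},{"rx":0,"ry":0,"rz":0,"dx":0,"dy":0,"dz":18,"grip":0},{"rx":0,"ry":0,"rz":0,"dx":0,"dy":0,"dz":21,"grip":0},{"rx":0,"ry":0,"rz":0,"dx":0,"dy":0,"dz":24,"grip":0},{"rx":0,"ry":0,"rz":0,"dx":0,"dy":0,"dz":27,"grip":0},{"rx":0,"ry":0,"rz":0,"dx":0,"dy":0,"dz":30,"grip":0},{"rx":0,"ry":0,"rz":0,"dx":0,"dy":0,"dz":30,"grip":0}]'

```text
clock: 4.4
position: [0.5837, 0.1947, 0.1301]
tcp_rot: [[-0.045, 0.999, 0.0], [0.999, 0.045, -0.0], [-0.0, 0.0, -1.0]]
contact_force: [0.4, 0.3, 0.1]
opening: -0.0001
```

Request:
play_rows --commands '[{"rx":0,"ry":0,"rz":0,"dx":0,"dy":0,"dz":2,"grip":0},{"rx":0,"ry":0,"rz":0,"dx":0,"dy":0,"dz":4,"grip":0},{"rx":0,"ry":0,"rz":0,"dx":0,"dy":0,"dz":6,"grip":0}]'

```text
clock: 4.78
position: [0.5838, 0.1951, 0.1243]
tcp_rot: [[-0.045, 0.999, 0.0], [0.999, 0.045, 0.0], [0.0, 0.0, -1.0]]
contact_force: [0.5, 3.0, 2.0]
opening: -0.0002
```

Fy is larger than expected, so I look before going on.

```bash
python3 - <<'E'
from h import *
for i in range(3):
    s=robot.observe();print(np.round(s["contact_force"],2),np.round(s["ft_torque"],3)); a=snap(["scene","side","wrist"][i],"p4_%d"%i)
o=[load("p4_0")["pixels"][195:275,190:290],load("p4_1")["pixels"][115:195,225:325]]
cv2.imwrite("pics/c4.png",np.hstack([cv2.resize(q[...,::-1],(400,320),interpolation=2) for q in o]))
E
```

```text
[0.54 2.96 1.98] [ 0.482 -0.014  0.044]
[-0.11  1.32  2.28] [ 0.363 -0.063 -0.034]
[-0.34  0.69  1.85] [ 0.174 -0.022 -0.015]
```

View pics/c4.png

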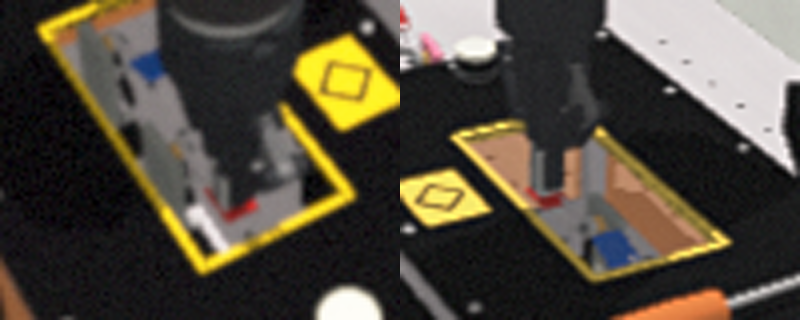

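The tips sit squarely on the red paddle with the frame clear, and the side force is fading friction. I continue in small steps.

Request:
play_rows --commands '[{"rx":0,"ry":0,"rz":0,"dx":0,"dy":0,"dz":1,"grip":0},{"rx":0,"ry":0,"rz":0,"dx":0,"dy":0,"dz":2,"grip":0},{"rx":0,"ry":0,"rz":0,"dx":0,"dy":0,"dz":2,"grip":0}]'

```text
clock: 5.3
position: [0.5836, 0.1947, 0.1222]
tcp_rot: [[-0.045, 0.999, -0.0], [0.999, 0.045, -0.0], [-0.0, -0.0, -1.0]]
contact_force: [-0.1, -0.6, 2.3]
opening: 0.0001
```

Request:
play_rows --commands '[{"rx":0,"ry":0,"rz":0,"dx":0,"dy":0,"dz":1,"grip":0},{"rx":0,"ry":0,"rz":0,"dx":0,"dy":0,"dz":1,"grip":0}]'

```text
clock: 5.55
position: [0.5836, 0.1948, 0.1212]
tcp_rot: [[-0.045, 0.999, -0.0], [0.999, 0.045, -0.0], [-0.0, -0.0, -1.0]]
contact_force: [-1.1, -0.2, 2.0]
opening: -0.0002
```

Request:
play_rows --commands '[{"rx":0,"ry":0,"rz":0,"dx":0,"dy":0,"dz":1,"grip":0},{"rx":0,"ry":0,"rz":0,"dx":0,"dy":0,"dz":1,"grip":0}]'

```text
clock: 5.8
position: [0.5836, 0.1948, 0.1202]
tcp_rot: [[-0.045, 0.999, -0.0], [0.999, 0.045, -0.0], [-0.0, -0.0, -1.0]]
contact_force: [-0.8, -1.3, 0.9]
opening: -0.0004
```

Request:
play_rows --commands '[{"rx":0,"ry":0,"rz":0,"dx":0,"dy":0,"dz":1,"grip":0},{"rx":0,"ry":0,"rz":0,"dx":0,"dy":0,"dz":1,"grip":0}]'

```text
clock: 6.05
position: [0.5836, 0.1948, 0.1192]
tcp_rot: [[-0.045, 0.999, -0.0], [0.999, 0.045, -0.0], [-0.0, -0.0, -1.0]]
contact_force: [-0.6, 0.8, 1.4]
opening: -0.0
```

Request:
play_rows --commands '[{"rx":0,"ry":0,"rz":0,"dx":0,"dy":0,"dz":1,"grip":0},{"rx":0,"ry":0,"rz":0,"dx":0,"dy":0,"dz":1,"grip":0}]'

```text
clock: 6.3
position: [0.5837, 0.1948, 0.1188]
tcp_rot: [[-0.045, 0.999, 0.0], [0.999, 0.045, -0.0], [-0.0, 0.0, -1.0]]
contact_force: [-2.2, -1.3, 7.0]
opening: -0.0001
```

The force rises and the arm lags (0.1188 reached, 0.118 commanded), so this looks like the stop. One more half millimetre to confirm.

Request:
play_rows --commands '[{"rx":0,"ry":0,"rz":0,"dx":0,"dy":0,"dz":0.5,"grip":0},{"rx":0,"ry":0,"rz":0,"dx":0,"dy":0,"dz":0.5,"grip":0}]'

```text
clock: 6.55
position: [0.5837, 0.1948, 0.1187]
tcp_rot: [[-0.045, 0.999, 0.001], [0.999, 0.045, -0.0], [-0.0, 0.001, -1.0]]
contact_force: [-2.9, -1.7, 9.4]
opening: 0.0003
```

At the stop: the force climbs to 9.4 N while z holds at 0.1187, so the tip is at 0.111 as specified. I withdraw straight up, then to the viewing pose.

Request:
play_rows --commands '[{"rx":0,"ry":0,"rz":0,"dx":0,"dy":0,"dz":-5,"grip":0},{"rx":0,"ry":0,"rz":0,"dx":0,"dy":0,"dz":-20,"grip":0},{"rx":0,"ry":0,"rz":0,"dx":0,"dy":0,"dz":-45,"grip":0},{"rx":0,"ry":0,"rz":0,"dx":0,"dy":0,"dz":-75,"grip":0},{"rx":0,"ry":0,"rz":0,"dx":0,"dy":0,"dz":-110,"grip":0},{"rx":0,"ry":0,"rz":0,"dx":0,"dy":0,"dz":-150,"grip":0},{"rx":0,"ry":0,"rz":0,"dx":0,"dy":0,"dz":-162,"grip":0},{"rx":0,"ry":0,"rz":0,"dx":-14,"dy":35,"dz":-162,"grip":0},{"rx":0,"ry":0,"rz":0,"dx":-28,"dy":70,"dz":-162,"grip":0},{"rx":0,"ry":0,"rz":0,"dx":-28,"dy":70,"dz":-162,"grip":0},{"rx":0,"ry":0,"rz":0,"dx":-28,"dy":70,"dz":-162,"grip":0}]'

```text
clock: 7.92
position: [0.6541, 0.1701, 0.279]
tcp_rot: [[-0.045, 0.999, -0.002], [0.999, 0.045, -0.0], [-0.0, -0.002, -1.0]]
contact_force: [-0.8, 0.1, 0.4]
opening: 0.0001
```

```bash
python3 - <<'E'
from h import *
im=snap("wrist","wrist5");a=snap("scene","scene5");b=snap("side","side5")
def cen(im,nm,near):
    hsv=cv2.cvtColor(im["pixels"],cv2.COLOR_RGB2HSV)
    rs=dict(red=[((0,140,60),(7,255,255)),((174,140,60),(180,255,255))],blue=[((105,120,60),(125,255,255))])[nm]
    k,l,st,ce=cv2.connectedComponentsWithStats(sum(cv2.inRange(hsv,*q) for q in rs))
    i=min((i for i in range(1,k) if st[i,4]>15),key=lambda i:np.hypot(*(ce[i]-near)));return ce[i],st[i,4]
for nm,pw,ps,pd in(("red",(278,112),(247,241),(261,160)),("blue",(180,106),(228,211),(278,176))):
    c=[cen(i,nm,p) for i,p in((im,pw),(a,ps),(b,pd))];print(nm,[(x[0].round(1),x[1]) for x in c],"wr/side",tri([(im,c[0][0]),(b,c[2][0])]).round(4),"wr/scene",tri([(im,c[0][0]),(a,c[1][0])]).round(4),"sc/side",tri([(a,c[1][0]),(b,c[2][0])]).round(4))
for n,o in(("scene",a),("side",b)):
    d=cv2.absdiff(load(n+"0")["pixels"],o["pixels"]).max(2)
print(robot.observe()["clock"])
cv2.imwrite("pics/c5.png",np.hstack([cv2.resize(q[...,::-1],(400,300)) for q in (im["pixels"],a["pixels"][90:290,130:397])]))
E
```

```text
red [(array([279.3, 112.6]), np.int32(501)), (array([247.6, 245.6]), np.int32(89)), (array([261. , 164.7]), np.int32(37))] wr/side [0.5819 0.1937 0.1065] wr/scene [0.583  0.1931 0.1082] sc/side [0.582  0.1926 0.1071]
blue [(array([180. , 106.5]), np.int32(323)), (array([228. , 211.1]), np.int32(53)), (array([277.9, 176.4]), np.int32(63))] wr/side [0.582  0.0919 0.1256] wr/scene [0.5836 0.0925 0.1315] sc/side [0.5828 0.0886 0.1274]
8.075
```

View pics/c5.png

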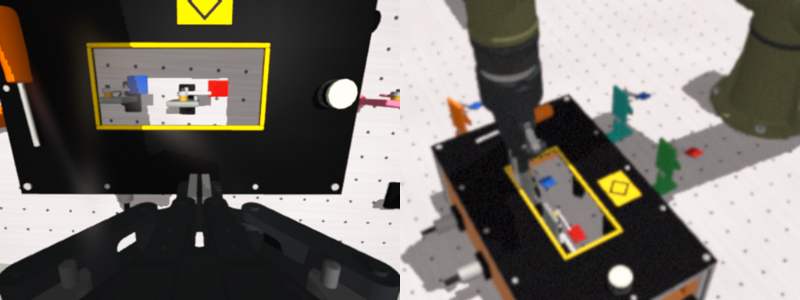

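The red paddle fell from about 0.125 to 0.107 in the same scene/side measurement. The tip height and force rise at the stop point the same way. Blue (0.127), the tube and the driver are unchanged.

```bash
python3 -c "
from workcell import robot
print(robot.sign_off())"
```

```text
the job is handed in; nothing more can be done
None
```

I pressed the red shutter lever down to its stop with the shut fingertips, went straight back up out of the window and handed the job in at about 8.1 s.

- **Stop reached:** the force rose from about 2 N to 9.4 N while the height stopped changing. The fingertips were then at about 111 mm, which is the height given for the paddle at the stop.
- **Red paddle afterwards:** it stayed down, measured at 107 mm against 125 mm before by the same two cameras. That is an 18 mm drop, against 21 mm for the full travel. The absolute heights read about 4 mm low, probably because the colour patch includes the paddle's side.
- **Blue paddle:** it did not move, at 127–128 mm before and after.
- **Lens tube and driver:** both look undisturbed in the last pictures. The trim was clear in the pictures I took during the descent, and I saw no unexpected contact force apart from a brief 3 N sideways reading on the paddle, which faded.
- **Mirror:** I did not measure it separately, but the arm never went near it.
- **Refused call:** the first move call was refused for missing keys, and nothing moved.

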